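Clamp a fired tube in the drilling jig and start the cycle

TASK

Clamp the ceramic tube firmly in the sloping drilling jig by turning its clamping lever clockwise, as far as the clamp will go: the lever has little room to swing, so each time lift it off its serrations, swing it back anticlockwise, let it drop in again and take another stroke. When the tube is tight, lift the lever once more, swing it back and leave it dropped into its serrations near its anticlockwise stop; then press the large round start key on the controller, just past its click and no further, and let it go. Do not disturb the two standing tubes and the cup near by.

Things in the scene. Friction and masses are not known exactly. Their poses are not given: they have to be found in the camera images.
- jig: Drilling jig, a fixed grey wedge on a 270 x 250 mm foot. Origin on the table under the point where the hub axis meets the sloping face, 85 mm up; x from its low front edge to its high back, z up. The steel face (200 mm wide) slopes 30 degrees, rising to +x; the hub axis is square to it, so it leans 30 degrees from vertical towards -x.
- light_bar (a point): Middle of the jig's round aluminium light bar, 25 mm thick, 270 mm long along jig y, 225 mm above the table, over the lever. A vertical tool at the lever meets it; one square to the face (its back leaning 30 degrees towards jig -x) passes. Hangs on two 14 mm rods 135 mm either side, which run level 120 mm back (jig +x), then down to the table. Axes as the jig's.
- lever_grip (a point): Grip point on the black clamping lever, mid width and thickness of its bar, 95 mm from the hub axis; when seated 45 mm above the sloping face. Frame turns with the lever: x along the bar away from the hub, z along the hub axis away from the face. Bar 18 x 18 mm, from 31 to 133 mm from the axis. Boss 62 mm across; two 10 mm stop posts stand beside it, 42 mm from the axis.
- swivel (a joint): Swing of the lever about the hub axis, rad, 0 to 1.57 between its stops, growing clockwise seen from above the face. 0: the lever points 45 degrees to jig -y (right, seen from the robot) of straight down the slope; 1.57: 45 degrees to jig +y. Starts somewhere between 0 and 0.85. Turns freely when lifted.
- lever (a joint): Lift of the lever along the hub axis, m: 0 seated, 0.016 fully up; clear of the serrations above 0.007. A spring presses it down (lifting takes 6 to 9 N). Seated, it turns the hub both ways (clockwise tightens, anticlockwise loosens). Let down on the tops of the serrations, it drops in when turned a little, if free to sink.
- hub (a joint): Turn of the serrated hub under the lever, rad, clockwise positive, 0 to 2.3 (end of travel); starts at 0 to 0.35; stays where left; takes 0.25 to 0.4 N m. 9 mm of pad travel per rad: pad meets the tube near 0.85, fence near 1.5, firm from 1.85 on. 16 serrations, pitch 0.393; the lever seats where swivel minus hub = 0.393 x k, k whole, play +-0.02.
- pad_front (a point): Centre of the rubber pad's face that presses the tube (pad 60 mm wide, 28 mm high). Moves up the slope (jig +x and up).
- pad: The rubber pad block itself, sprung on the rack; its origin is not on the pad but on the hub axis at the face.
- tube: Fired white ceramic tube to be clamped, 44 mm diameter, 130 mm long, lying across the slope (along jig y) on two ledges between pad and fence. Origin at its centre. It needs no handling.
- console: Controller, a fixed grey wedge 150 (x) x 170 mm (y), 30 mm high in front and 117 mm at the back; face sloping 30 degrees, rising to its +x. Origin on the table under its middle. Beside the start key stand four small square keys (18 mm, 5 mm proud, not used).
- key_top (a point): Top centre of the round white dome start key, 36 mm across, 9 mm proud of the controller's panel. z of its frame is square to the panel, outwards (30 degrees from vertical, leaning to the controller's -x); it is pressed along -z.
- start_key (a joint): Press of the start key, m: 0 released, springs back. The force climbs steeply to about 6 N at 0.0013, then gives way (the click): 5.3 N at 0.003, 4.4 N at 0.004, 3.6 N at 0.005; bottom at 0.007. The click counts once it is pressed beyond 0.003; beyond 0.0062 it is pressed too far.
- tube_a: Standing terracotta tube, 44 mm diameter, 120 mm high, near the jig's front left. Origin under its centre. Leave alone.
- tube_b: Standing white tube, 44 mm diameter, 120 mm high, near the jig's front right. Origin under its centre. Leave alone.
- cup: White cup, 68 mm across, 70 mm high, in front of the controller. Origin under its centre. Leave alone.
Not all that is in view belongs to the job. Leave any green look-alike of the tube alone.

How it is judged:
By the outcome, as a careful person would: the job done as asked, in the order asked, and still so for the second after the job is handed in, with the robot touching nothing.
It also fails if it takes over 67 s, if anything falls off the work surface, if the arm or the gripper's body presses on something with over 40 N, if the wrist force passes 120 N, or if a joint passes its speed limit or range.

ROBOT

A 6-joint arm with a two-finger parallel gripper is mounted at the origin on the work surface. World frame = base frame: x ahead of the robot, y to its left, z up, the work surface at z = 0. Lengths are in m, angles in rad, forces in N, time in s.
With the tool pointing down it reaches from about 0.375 to 0.975 m from the base axis. Payload 3.8 kg.
Tool frame: the origin (TCP) lies on the centre line of the jaws, within the pads' length; the fingertips stand 17 mm ahead of it and the grasp point (between the pads) lies 2 mm behind it (robot.tip_extent is the distance from the TCP to the fingertips, in m); y points along the fingers, z is the direction in which the jaws open and shut, and the axes are right-handed (so a half turn about y gives the same grasp; the last joint's range is limited). The gripper opens to 85 mm and grips with 20 to 120 N. Pads are 22 mm wide; open, the fingers measure 114 mm over their backs; the gripper's body (76 mm by 85 mm) begins 54 mm behind the grasp point. The pads swing forward as they close: fully open they stand 13 mm farther back than shut.
Start: joints at [1.223, 0.264, 1.604, -0, 1.274, -0.037], TCP at [0.206, 0.643, 0.248] pointing down, gripper open.
Joint ranges: [-2.63, 2.63], [-0.94, 2.18], [0.31, 2.57], [-1.31, 4.45], [0, 2.66], [-2.55, 2.55]. Speed limits (rad/s): [2.57, 2.57, 3.14, 3.14, 3.14, 3.14].

INTERFACE

Orientations are given as a unit quaternion [w, x, y, z].
In Python, from bench import robot gives the robot as it stands.
- The arm moves only by the tool apply_moves, never from a script. Its argument "series" is a list of rows, each a list of 7 numbers: the shift along the tool's x, y, z in mm, then the turn, a rotation vector about the tool's x, y, z in rad, then the gripper's target within -1 to 1 (shut at 1, half-way at 0, fully open at -1). A call has 1 to 10 rows; each row shifts and turns the commanded pose from where the row before left it, along the tool's axes as they then stand; what a row does not reach is not made up. A row lasts 1/10 s, in which the tool goes at most 50 mm and 8.59 degrees, less where a joint would pass 70% of its speed; a pose out of reach is approached as far as the arm can. A call is refused whole if a number of a shift passes 50 or a number of a turn 0.15, either way. A call with a gripper value outside its range is refused whole. The fingers move at their own pace and stop on an object; "force" is the grip in N (left out, the last holds). Time passes only in rows, so rows that do not move let the fingers close. It gives the time, the measured TCP pose, the force and the opening at its end, in the units of the state.
- robot.get_obs(): the state, without advancing time (a new reading comes with each control period).
- robot.snapshot(name): name is "side" or "top" or "wrist"; returns the picture (400x640x3 uint8, red, green, blue); there is no depth.
- robot.calibration(name): a dict with "camera_matrix" (3x3 intrinsics, pixels), "k1" (the pictures are not rectified: a ray, as slopes to the right and down, at radius r is drawn at 1 + k1 r^2 times it, then the intrinsics apply), "eye" and "orientation" of the camera in the world; the wrist camera has in their place "tool_from_camera" (4x4, takes a point from camera to tool coordinates, whose origin is the TCP and whose axes are the tool frame's). Camera axes: x right, y up, looking along -z (the intrinsics and any distortion apply to the point x, -y, -z); pixel columns grow to the right and rows downward; lengths in m; the calibration is good to about 2 mm. A picture is of the moment at which its call begins: read the wrist's pose just before it. calibration takes no time and is no camera call.
- robot.hand_in(): hands the job in, once; it reports no verdict.
Trained networks look in the newest picture that a camera, given by its name, has taken for a name from the list of things; names that differ only in an ending like _2 or _b are one class to them, and where a whole thing is asked for, a point or a joint stands for the part that bears it (a point fixed in the world has none). Each returns a list of dicts, best first, with "score" (0 to 1); they miss things now and then, are a little off and sometimes report something else, mostly with a low value. They report only what shows in the picture. A call takes as long as a camera call. They do not tell look-alikes from the thing itself.
- robot.trace(target, camera): "mask" (400x640 bool, what is visible of it) and "rect" ([left, top, right, bottom] in pixels, round what is visible of it).
The state is a dict: "time": time; "joints": joint angles; "joint_vel": joint speeds; "tau": joint torques, N m; "tool_pos": TCP position; "eef_rot": TCP orientation; "ft_force": force on the tool from outside, world axes, zero at the start; "wrist_torque": the same for the moment, N m; "opening": finger opening in m.
Only numpy, scipy, OpenCV 4.12 (cv2) and the standard library are available. Lean on these libraries where they do the work, as an engineer would, in place of code of your own. Each camera call takes 0.05 s, during which the arm holds its last target. There are 200 camera calls.

## Working session

There is one attempt and no reset: what is moved stays moved. The work goes in short steps, Python scripts to look and compute and a tool call to move; the robot and the scene stay as the last step left them, time stands still between calls to the robot, and variables do not carry over. Pictures are saved under pics/ and viewed, about 8 in all and at most 12, crops included, and the job is handed in when it is done.

Besides the shell and the picture viewer there is one more tool, called after "Emit:" by a JSON object that holds its "api" and its "payload", one argument or row to a line. apply_moves: Moves the arm, as the interface text tells. Its arguments: {"type":"object","properties":{"series":{"type":"array"},"force":{"type":"number"}},"required":["series"]}

```bash
mkdir -p pics; ls; python3 - <<'E'
from bench import robot
import cv2,numpy as np
for n in ("side","top","wrist"):
    c=robot.calibration(n); print(n,{k:np.round(v,4).tolist() for k,v in c.items()})
a=robot.snapshot("side");b=robot.snapshot("top")
cv2.imwrite("pics/side.png",a[:,:,::-1]);cv2.imwrite("pics/top.png",b[:,:,::-1])
for n in("jig","console","key_top","lever_grip","tube","tube_a","cup","pad"):
    for cam in("side","top"):
        print(n,cam,[(round(r["score"],2),np.round(r["rect"]).tolist()) for r in robot.trace(n,cam)][:4])
print(robot.get_obs())
E
```

```text
pics
side {'camera_matrix': [[373.7863, 0.0, 320.4819], [0.0, 373.7863, 201.8583], [0.0, 0.0, 1.0]], 'k1': -0.0853, 'eye': [0.4039, 0.6781, 0.9556], 'orientation': [-0.0606, -0.0298, 0.3486, 0.9348]}
top {'camera_matrix': [[469.3711, 0.0, 321.9064], [0.0, 469.3711, 197.4676], [0.0, 0.0, 1.0]], 'k1': -0.1183, 'eye': [0.358, -0.0244, 1.3473], 'orientation': [-0.7022, -0.0462, 0.0408, 0.7093]}
wrist {'camera_matrix': [[307.6841, 0.0, 321.302], [0.0, 307.6841, 200.7292], [0.0, 0.0, 1.0]], 'k1': -0.0276, 'tool_from_camera': [[-0.0012, -0.9521, -0.3057, -0.0788], [0.0009, 0.3057, -0.9521, -0.1271], [1.0, -0.0014, 0.0005, 0.0005], [0.0, 0.0, 0.0, 1.0]]}
jig side [(0.56, [230.0, 181.0, 336.0, 320.0])]
jig top [(0.91, [202.0, 114.0, 319.0, 224.0]), (0.72, [250.0, 164.0, 290.0, 222.0])]
console side [(0.82, [265.0, 139.0, 320.0, 198.0]), (0.64, [279.0, 240.0, 334.0, 265.0])]
console top [(0.7, [372.0, 124.0, 437.0, 189.0]), (0.48, [248.0, 150.0, 277.0, 153.0])]
key_top side [(0.49, [297.0, 165.0, 306.0, 175.0])]
key_top top [(0.6, [391.0, 160.0, 397.0, 172.0])]
lever_grip side [(0.89, [277.0, 
[... 842 characters left out ...]
[262.0, 234.0, 273.0, 259.0])]
pad top []
{'time': 0.9, 'joints': array([ 1.22313195e+00,  2.63847219e-01,  1.60395313e+00, -1.52368478e-05,
        1.27371127e+00, -3.69091658e-02]), 'joint_vel': array([-0.00148311, -0.0001394 , -0.00089213, -0.00053646, -0.00067573,
       -0.0011123 ]), 'tau': array([-4.75948691e-04, -5.15052831e+01, -3.67728817e+01, -1.89377847e-04,
        5.72499321e-04, -8.84831024e-06]), 'tool_pos': array([0.20641719, 0.64267922, 0.24834068]), 'eef_rot': array([ 0.69861577, -0.69856149,  0.10941492, -0.10943599]), 'ft_force': array([ 0.98561441, -1.53552462,  0.32559419]), 'wrist_torque': array([-0.05989463, -0.03647833,  0.0414268 ]), 'opening': 0.08530314337742317}
```

```bash
python3 - <<'E'
import cv2,numpy as np
a=cv2.imread("pics/top.png")[100:320,140:460];b=cv2.imread("pics/side.png")[130:400,200:420]
a=cv2.resize(a,None,fx=2.5,fy=2.5,interpolation=3);cv2.imwrite("pics/t1.png",a)
cv2.imwrite("pics/s1.png",cv2.resize(b,None,fx=2.2,fy=2.2,interpolation=3))
E
```

```text
(no output)
```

View pics/t1.png

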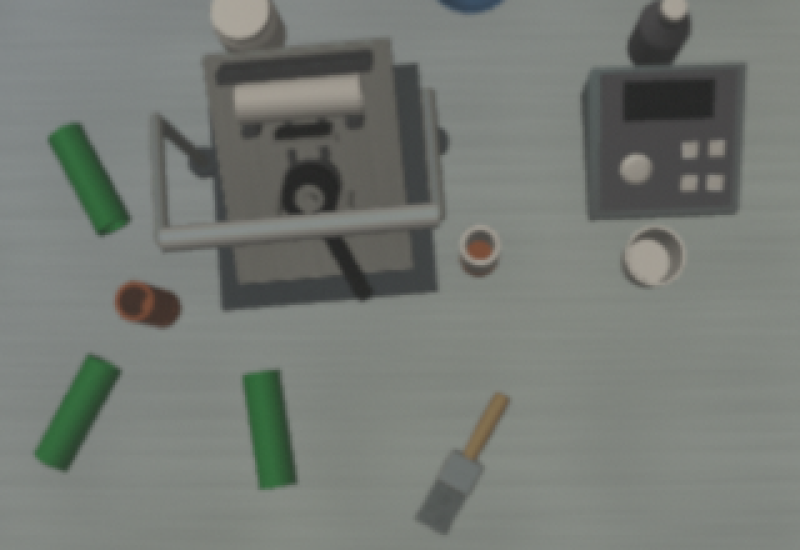

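View pics/s1.png

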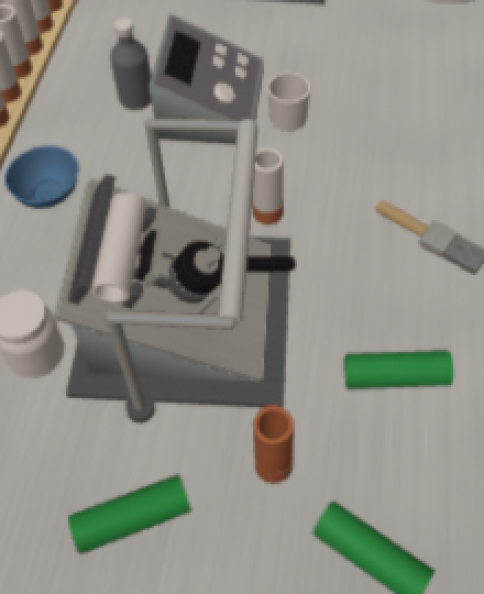

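```bash
cat > h.py <<'E'
import numpy as np, cv2
from scipy.spatial.transform import Rotation as R
from scipy.optimize import least_squares
from bench import robot
def rot(q): return R.from_quat(np.r_[q[1:],q[0]])
def cam(name,obs=None):
    c=robot.calibration(name); K=np.array(c["camera_matrix"])
    if name=="wrist":
        o=obs or robot.get_obs(); T=np.array(c["tool_from_camera"]); M=rot(o["eef_rot"]).as_matrix()
        return K,c["k1"],np.array(o["tool_pos"])+M@T[:3,3],M@T[:3,:3]
    return K,c["k1"],np.array(c["eye"]),rot(c["orientation"]).as_matrix()
def proj(C,P):
    K,k,e,M=C; p=(np.atleast_2d(P)-e)@M; s=np.c_[p[:,0],-p[:,1]]/-p[:,2:]
    s=s*(1+k*(s**2).sum(1,keepdims=True)); return s*[K[0,0],K[1,1]]+K[:2,2]
def ray(C,uv):
    K,k,e,M=C; d=(np.array(uv,float)-K[:2,2])/[K[0,0],K[1,1]]; s=d.copy()
    for _ in range(20): s=d/(1+k*(s@s))
    v=M@np.array([s[0],-s[1],-1]); return e,v/np.linalg.norm(v)
def atz(C,uv,z): e,v=ray(C,uv); return e+v*(z-e[2])/v[2]
def tri(obs):
    A=0;b=0
    for C,uv in obs:
        e,v=ray(C,uv); P=np.eye(3)-np.outer(v,v); A=A+P; b=b+P@e
    x=np.linalg.solve(A,b); return x,[np.round(proj(C,x)[0]-uv,1) for C,uv in obs]
def jig(x,y,yaw):
    return np.array([x,y,0.]),R.from_euler("z",yaw).as_matrix()
# jig face frame: u down slope(-x), n hub axis
N=np.array([-.5,0,np.sqrt(.75)]); U=np.array([-np.sqrt(.75),0,-.5]); Y=np.array([0,1.,0])
def lev(sw,r,h):  # jig coords; sw=0 -> 45deg to -y ; grows to +y
    a=sw-np.pi/4; return np.array([0,0,.085])+r*(np.cos(a)*U+np.sin(a)*Y)+h*N
E
python3 - <<'E'
from h import *
T=cam("top");S=cam("side")
t=lambda *p:np.array(p)/2.5+[140,100]
s=lambda *p:np.array(p)/2.2+[200,130]
D=dict(barL=(t(163,239),s(231,315)),barR=(t(438,214),s(245,127)),tip=(t(365,294),s(292,263)),footFL=(t(224,308),s(282,404)),footFR=(t(437,291),s(290,239)),
 key=(t(636,168),s(224,92)),tubeL=(t(236,102),s(112,290)),tubeR=(t(360,94),s(128,198)))
for k,(a,b) in D.items():
    x,r=tri([(T,a),(S,b)]); print(k,np.round(x,4),*r)
for p,nm in((t(590,219),"conFL"),(t(738,212),"conFR")): print(nm,atz(T,p,0.03))
print("foot z0",atz(T,t(224,308),0),atz(T,t(437,291),0),atz(T,t(417,64),0.0))
for nm,p,q in(("tube_a",t(135,300),s(273,425)),("tube_b",t(480,243),s(268,158)),("cup",t(655,255),s(289,88))): print(nm,tri([(T,p),(S,q)]))
E
```

```text
barL [0.5039 0.2664 0.2296] [-0.  -0.1] [0.1 0. ]
barR [ 5.286e-01 -3.000e-04  2.198e-01] [-0.  -0.8] [0.7 0.1]
tip [0.4617 0.0841 0.0604] [-0.   0.2] [-0.2 -0. ]
footFL [0.4529 0.2525 0.0015] [ 0.  -0.2] [0.2 0. ]
footFR [0.4709 0.0061 0.0028] [ 0.  -0.4] [0.4 0.1]
key [ 0.6011 -0.2186  0.0589] [-0.  -0.2] [0.2 0. ]
tubeL [0.6551 0.211  0.1577] [0.1 0.6] [-0.6 -0.1]
tubeR [0.6644 0.0812 0.1605] [-0.1 -0.7] [0.7 0.1]
conFL [ 0.5475393  -0.16878585  0.03      ]
conFR [ 0.5539537  -0.33849409  0.03      ]
foot z0 [0.45246781 0.25281799 0.        ] [0.46994436 0.00614823 0.        ] [0.73929723 0.02782361 0.        ]
tube_a (array([0.45413206, 0.32633179, 0.11097748]), [array([ 0. , -0.1]), array([0.1, 0. ])])
tube_b (array([ 0.50963518, -0.04231815,  0.11723383]), [array([0. , 0.4]), array([-0.3, -0.1])])
cup (array([ 0.50209174, -0.23631246,  0.0621798 ]), [array([-0., -0.]), array([0., 0.])])
```

```bash
cat >> h.py <<'E'
def toolR(sw,yaw):  # tool x to hub, y into face
    a=sw-np.pi/4; r=np.cos(a)*U+np.sin(a)*Y; x=-r; y=-N
    return R.from_euler("z",yaw).as_matrix()@np.c_[x,y,np.cross(x,y)]
def W(J,p): o,M=jig(*J); return o+M@p
def plan(pos,M,n,obs=None):
    """rows from the measured pose to pos,M in n rows"""
    o=obs or robot.get_obs(); A=rot(o["eef_rot"]); p=np.array(o["tool_pos"])
    w=(A.inv()*R.from_matrix(M)).as_rotvec()/n; d=(pos-p)/n; out=[]
    for i in range(n):
        out.append(np.r_[np.round(A.inv().apply(d)*1e3,1),np.round(w,3)].tolist()); A=A*R.from_rotvec(w)
    return out
E
cat > jig.txt <<'E'
.591 .140 .08 .437
E
python3 - <<'E'
from h import *
*J,sw=np.loadtxt("jig.txt")
for r in plan(W(J,lev(sw,.095,.145)),toolR(sw,J[2]),14): print(r)
E
```

```text
[28.1, 5.9, -32.0, 0.001, -0.052, -0.038]
[26.2, 6.9, -33.4, 0.001, -0.052, -0.038]
[24.2, 7.8, -34.7, 0.001, -0.052, -0.038]
[22.0, 8.7, -35.9, 0.001, -0.052, -0.038]
[19.8, 9.5, -37.0, 0.001, -0.052, -0.038]
[17.5, 10.1, -38.0, 0.001, -0.052, -0.038]
[15.1, 10.7, -38.8, 0.001, -0.052, -0.038]
[12.7, 11.2, -39.5, 0.001, -0.052, -0.038]
[10.2, 11.6, -40.1, 0.001, -0.052, -0.038]
[7.6, 11.9, -40.6, 0.001, -0.052, -0.038]
[5.1, 12.2, -40.9, 0.001, -0.052, -0.038]
[2.5, 12.3, -41.1, 0.001, -0.052, -0.038]
[-0.1, 12.3, -41.2, 0.001, -0.052, -0.038]
[-2.7, 12.2, -41.2, 0.001, -0.052, -0.038]
```

Emit:
{"api": "apply_moves", "payload": {
  "series": [
    [28,6,-32,0,-0.052,-0.038,-0.2],
    [26,7,-33.5,0,-0.052,-0.038,-0.2],
    [24,8,-35,0,-0.052,-0.038,-0.2],
    [22,8.5,-36,0,-0.052,-0.038,-0.2],
    [20,9.5,-37,0,-0.052,-0.038,-0.2],
    [17.5,10,-38,0,-0.052,-0.038,-0.2],
    [15,10.5,-39,0,-0.052,-0.038,-0.2],
    [12.5,11,-39.5,0,-0.052,-0.038,-0.2],
    [10,11.5,-40,0,-0.052,-0.038,-0.2],
    [7.5,12,-40.5,0,-0.052,-0.038,-0.2]
  ]
}}

```text
time: 1.9
tool_pos: [0.3761, 0.2504, 0.191]
eef_rot: [-0.67, 0.711, 0.207, 0.056]
ft_force: [0.4, 0.1, -0.7]
opening: 0.0509
```

Emit:
{"api": "apply_moves", "payload": {
  "series": [
    [5,12,-41,0,-0.052,-0.038,-0.2],
    [2.5,12.5,-41,0,-0.052,-0.038,-0.2],
    [0,12.5,-41,0,-0.052,-0.038,-0.2],
    [-2.5,12,-41,0,-0.052,-0.038,-0.2],
    [0,0,0,0,0,0,-0.2],
    [0,0,0,0,0,0,-0.2]
  ]
}}

```text
time: 2.5
tool_pos: [0.4411, 0.1023, 0.1693]
eef_rot: [-0.642, 0.696, 0.319, 0.034]
ft_force: [0.2, 1.3, -0.1]
opening: 0.0512
```

```bash
python3 - <<'E'
from h import *
*J,sw=np.loadtxt("jig.txt")
o=robot.get_obs(); im=robot.snapshot("wrist"); C=cam("wrist",o)
print(o["joints"],o["tool_pos"],W(J,lev(sw,.095,.145)),o["ft_force"],o["opening"])
v=im[:,:,::-1].copy(); cv2.imwrite("pics/w1raw.png",v)
for r in robot.trace("lever_grip","wrist")[:2]: print(r["score"],r["rect"])
sc=1.25; v=cv2.resize(v,None,fx=sc,fy=sc)
pts=[lev(sw,r,.054) for r in (0,.031,.133)]+[lev(0,.133,.045),lev(1.57,.133,.045)]+[np.array([-.13,y,0]) for y in(-.125,.125)]
for p in proj(C,np.array([W(J,q) for q in pts])): cv2.circle(v,tuple(int(c*sc) for c in p),4,(0,0,255),1)
cv2.imwrite("pics/w1.png",v)
E
```

```text
[ 0.23681661 -0.41967912  2.46842252 -0.15715215  0.59392406 -1.64585169] [0.44108448 0.10227311 0.1693358 ] [0.44424147 0.09569784 0.16592745] [ 0.19873937  1.31431119 -0.1234396 ] 0.05122602915698649
0.57 [280.8, 153.5, 352.3, 335.9]
```

View pics/w1.png

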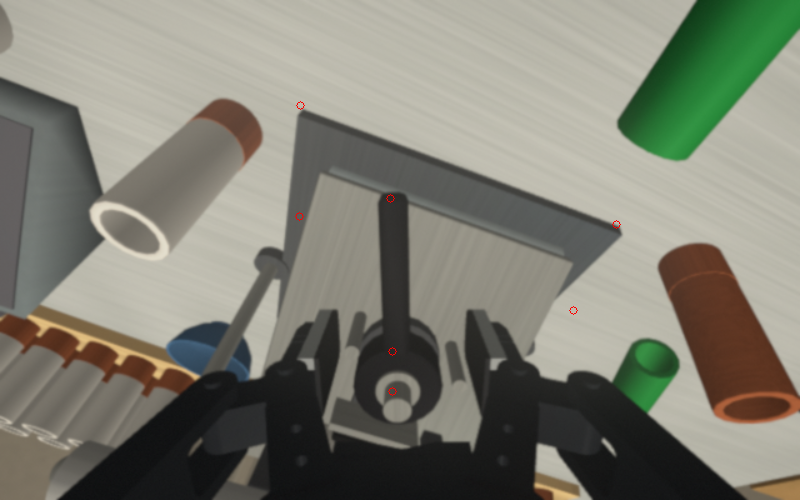

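```bash
cat > st.py <<'E'
from h import *
o=robot.get_obs(); print("t",o["time"],"q",np.round(o["joints"],2),"F",np.round(o["ft_force"],1),"T",np.round(o["wrist_torque"],2),"op",round(o["opening"],4))
*J,sw=np.loadtxt("jig.txt"); O,M=jig(*J)
p=M.T@(np.array(o["tool_pos"])-O)-[0,0,.085]; n=p@N;u=p@U;y=p@Y
Rt=M.T@rot(o["eef_rot"]).as_matrix(); x=-Rt[:,0]
print("tcp: sw %.3f r %.1f h %.1f | toolx sw %.3f, tool y err %s"%(np.arctan2(y,u)+np.pi/4,1e3*np.hypot(u,y),n*1e3,np.arctan2(x@Y,x@U)+np.pi/4,np.round(Rt[:,1]+N,3)))
E
python3 - <<'E'
from h import *
C=cam("wrist"); im=cv2.cvtColor(cv2.imread("pics/w1raw.png"),6)
rows=range(165,262,12); cen=[]
for r in rows:
    l=im[r,290:345].astype(int); k=np.where(l<75)[0]+290; cen.append((r,k.min(),k.max(),(k.min()+k.max())/2))
print(cen)
tip=np.array([393,193])/1.25; rs=np.array([[c[3],c[0]] for c in cen]); 
def f(q):
    J=q[:3]; L=proj(C,np.array([W(J,lev(q[3],r,.054)) for r in np.linspace(.04,.13,30)]))
    i=np.argsort(L[:,1]); e=np.interp(rs[:,1],L[i,1],L[i,0])-rs[:,0]
    t=proj(C,W(J,lev(q[3],.133,.050)))[0][1]-tip[1]
    return np.r_[e,t,(q[0]-.591)/.003,(q[1]-.14)/.003,(q[2]-.08)/.006]
s=least_squares(f,[.591,.14,.08,.43]); print(np.round(s.x,4),np.round(s.fun,2))
np.savetxt("jig.txt",s.x[None],fmt="%.4f")
*J,sw=s.x
for r in plan(W(J,lev(sw,.095,.043)),toolR(sw,J[2]),10): print(r)
E
cat jig.txt; python3 st.py
```

```text
[(165, np.int64(303), np.int64(325), np.float64(314.0)), (177, np.int64(303), np.int64(325), np.float64(314.0)), (189, np.int64(304), np.int64(325), np.float64(314.5)), (201, np.int64(304), np.int64(326), np.float64(315.0)), (213, np.int64(305), np.int64(326), np.float64(315.5)), (225, np.int64(305), np.int64(326), np.float64(315.5)), (237, np.int64(306), np.int64(326), np.float64(316.0)), (249, np.int64(306), np.int64(326), np.float64(316.0)), (261, np.int64(297), np.int64(341), np.float64(319.0))]
[0.5866 0.1452 0.0794 0.4101] [-0.17  0.23  0.13  0.03 -0.07  0.33  0.23  0.63 -1.97  0.21 -1.47  1.74
 -0.09]
[-0.3, 10.5, -0.4, 0.0, -0.003, -0.001]
[-0.3, 10.5, -0.4, 0.0, -0.003, -0.001]
[-0.3, 10.5, -0.4, 0.0, -0.003, -0.001]
[-0.3, 10.5, -0.4, 0.0, -0.003, -0.001]
[-0.3, 10.5, -0.4, 0.0, -0.003, -0.001]
[-0.4, 10.5, -0.4, 0.0, -0.003, -0.001]
[-0.4, 10.5, -0.4, 0.0, -0.003, -0.001]
[-0.4, 10.5, -0.4, 0.0, -0.003, -0.001]
[-0.4, 10.5, -0.4, 0.0, -0.003, -0.001]
[-0.4, 10.5, -0.4, 0.0, -0.003, -0.001]
0.5866 0.1452 0.0794 0.4101
t 2.6 q [ 0.24 -0.42  2.47 -0.16  0.59 -1.65] F [0.1 0.1 0.2] T [0.04 0.24 0.  ] op 0.0512
tcp: sw 0.458 r 90.7 h 147.5 | toolx sw 0.438, tool y err [-0.01  -0.009 -0.006]
```

Emit:
{"api": "apply_moves", "payload": {
  "series": [
    [-0.3,10.5,-0.3,0,-0.003,-0.001,-0.2],
    [-0.3,10.5,-0.3,0,-0.003,-0.001,-0.2],
    [-0.3,10.5,-0.3,0,-0.003,-0.001,-0.2],
    [-0.3,10.5,-0.3,0,-0.003,-0.001,-0.2],
    [-0.3,10.5,-0.3,0,-0.003,-0.001,-0.2],
    [-0.4,10.5,-0.3,0,-0.003,-0.001,-0.2],
    [-0.4,10.5,-0.3,0,-0.003,-0.001,-0.2],
    [-0.4,10.5,-0.3,0,-0.003,-0.001,-0.2],
    [-0.4,10.5,-0.3,0,-0.003,-0.001,-0.2],
    [-0.4,9,-0.3,0,-0.003,-0.001,-0.2]
  ]
}}

```text
time: 3.6
tool_pos: [0.4907, 0.1051, 0.078]
eef_rot: [-0.637, 0.694, 0.336, 0.024]
ft_force: [0.9, -1.0, 0.4]
opening: 0.0517
```

```bash
python3 st.py; python3 - <<'E'
from h import *
im=robot.snapshot("wrist"); cv2.imwrite("pics/w2.png",im[:,:,::-1])
E
```

```text
t 3.6 q [ 0.2  -0.13  2.47 -0.23  0.29 -1.62] F [ 0.9 -1.   0.4] T [-0.08  0.23 -0.01] op 0.0517
tcp: sw 0.437 r 94.7 h 43.4 | toolx sw 0.404, tool y err [-0.002 -0.004 -0.001]
```

View pics/w2.png

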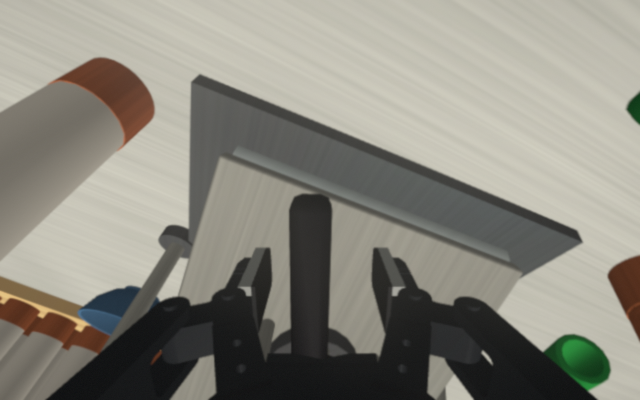

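Emit:
{"api": "apply_moves", "payload": {
  "series": [
    [0,0,-4,0,0.01,0,0],
    [0,0,0,0,0,0,1],
    [0,0,0,0,0,0,1],
    [0,0,0,0,0,0,1],
    [0,0,0,0,0,0,1],
    [0,0,0,0,0,0,1]
  ],
  "force": 40
}}

```text
time: 4.25
tool_pos: [0.4923, 0.0992, 0.0795]
eef_rot: [-0.638, 0.694, 0.331, 0.029]
ft_force: [-1.8, 2.8, 2.0]
opening: 0.0177
```

```bash
python3 st.py
```

```text
t 4.25 q [ 0.19 -0.14  2.47 -0.21  0.29 -1.64] F [-1.8  2.8  2. ] T [0.29 0.3  0.43] op 0.0177
tcp: sw 0.371 r 95.4 h 44.1 | toolx sw 0.417, tool y err [-0.001 -0.006 -0.001]
```

Emit:
{"api": "apply_moves", "payload": {
  "series": [
    [0.5,0,9.5,0,0.1,0,1],
    [0.5,0,9.5,0,0.1,0,1],
    [0.5,0,9.5,0,0.1,0,1],
    [0.5,0,9.5,0,0.1,0,1],
    [0,0,0,0,0,0,1]
  ]
}}

```text
time: 4.75
tool_pos: [0.4839, 0.1361, 0.0761]
eef_rot: [0.691, -0.675, -0.198, -0.167]
ft_force: [-1.4, -5.0, 5.1]
opening: 0.0174
```

```bash
echo ".589 .1412 .0794 .417" > jig.txt; python3 st.py
```

```text
t 4.75 q [ 0.3  -0.12  2.47 -0.39  0.31 -0.97] F [-1.4 -5.   5.1] T [-0.44  0.01 -0.61] op 0.0174
tcp: sw 0.819 r 95.5 h 44.9 | toolx sw 0.818, tool y err [-0.002 -0.006 -0.001]
```

Emit:
{"api": "apply_moves", "payload": {
  "series": [
    [0.6,0,10.4,0,0.11,0,1],
    [0.6,0,10.4,0,0.11,0,1],
    [0.6,0,10.4,0,0.11,0,1],
    [0.6,0,10.4,0,0.11,0,1],
    [0.6,0,10.4,0,0.11,0,1],
    [0.6,0,10.4,0,0.11,0,1],
    [0,0,0,0,0,0,1]
  ]
}}

```text
time: 5.45
tool_pos: [0.4983, 0.194, 0.0866]
eef_rot: [0.717, -0.585, 0.038, -0.376]
ft_force: [-4.9, -5.8, 8.6]
opening: 0.0171
```

```bash
python3 st.py
```

```text
t 5.45 q [ 0.44 -0.06  2.39 -0.52  0.37 -0.07] F [-4.9 -5.8  8.6] T [-0.36  0.08 -0.55] op 0.0171
tcp: sw 1.466 r 95.1 h 44.5 | toolx sw 1.479, tool y err [-0.003 -0.007 -0.002]
```

Emit:
{"api": "apply_moves", "payload": {
  "series": [
    [0,-4.5,0,0,0,0,1],
    [0,-4.5,0,0,0,0,1],
    [0,-4,0,0,0,0,1],
    [0,0,0,0,0,0,1]
  ]
}}

```text
time: 5.85
tool_pos: [0.492, 0.1929, 0.0974]
eef_rot: [0.718, -0.585, 0.037, -0.376]
ft_force: [7.1, -4.1, -5.9]
opening: 0.017
```

```bash
python3 st.py
```

```text
t 5.85 q [ 0.44 -0.09  2.39 -0.49  0.4  -0.1 ] F [ 7.1 -4.1 -5.9] T [-0.18 -0.25 -0.25] op 0.017
tcp: sw 1.460 r 94.7 h 57.1 | toolx sw 1.476, tool y err [-0.003 -0.007 -0.001]
```

Emit:
{"api": "apply_moves", "payload": {
  "series": [
    [0.7,0,-11.2,0,-0.118,0,1],
    [0.7,0,-11.2,0,-0.118,0,1],
    [0.7,0,-11.2,0,-0.118,0,1],
    [0.7,0,-11.2,0,-0.118,0,1],
    [0.7,0,-11.2,0,-0.118,0,1],
    [0.7,0,-11.2,0,-0.118,0,1],
    [0.7,0,-11.2,0,-0.118,0,1],
    [0.7,0,-11.2,0,-0.118,0,1],
    [0.7,0,-11.2,0,-0.118,0,1],
    [0.7,0,-11.2,0,-0.118,0,1]
  ]
}}

```text
time: 6.85
tool_pos: [0.4915, 0.0881, 0.093]
eef_rot: [-0.616, 0.695, 0.372, -0.015]
ft_force: [5.4, 7.9, -5.5]
opening: 0.0172
```

Emit:
{"api": "apply_moves", "payload": {
  "series": [
    [0,0,0,0,0,0,1]
  ]
}}

```text
time: 6.95
tool_pos: [0.4917, 0.0877, 0.0931]
eef_rot: [-0.616, 0.695, 0.371, -0.014]
ft_force: [4.6, 9.7, -6.2]
opening: 0.0174
```

```bash
python3 st.py
```

```text
t 6.95 q [ 0.16 -0.17  2.47 -0.14  0.33 -1.87] F [ 4.6  9.7 -6.2] T [1.   0.2  1.44] op 0.0174
tcp: sw 0.287 r 95.3 h 57.6 | toolx sw 0.292, tool y err [-0.001 -0.006 -0.001]
```

```bash
python3 - <<'E'
from h import *
a=robot.snapshot("side")[120:330,190:420,::-1]; b=robot.snapshot("top")[90:260,170:350,::-1]; w=robot.snapshot("wrist")[150:400,100:540,::-1]
H=300; f=lambda i:cv2.resize(i,(int(i.shape[1]*H/i.shape[0]),H),interpolation=3)
u=np.hstack([f(a),f(b)]); w=f(w); w=np.pad(w,((0,0),(0,max(0,u.shape[1]-w.shape[1])),(0,0)))[:,:u.shape[1]]
cv2.imwrite("pics/c1.png",np.vstack([u,w]))
E
```

```text
(no output)
```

View pics/c1.png

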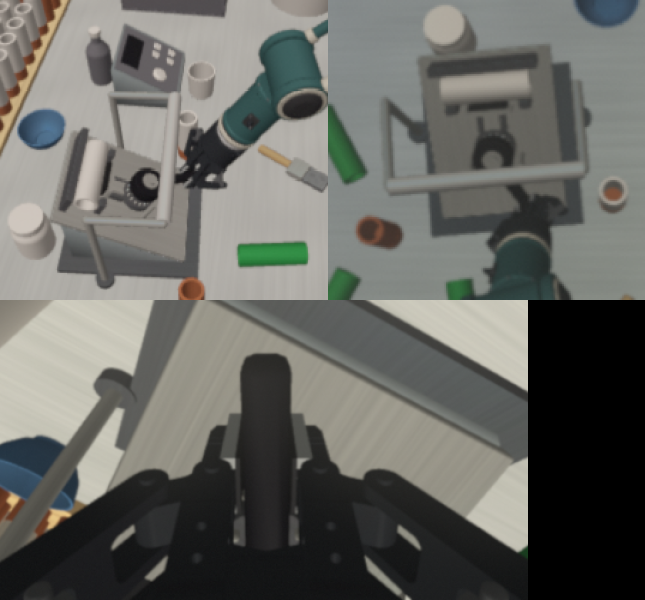

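Emit:
{"api": "apply_moves", "payload": {
  "series": [
    [0,0,1,0,0.01,0,1],
    [0,0,0,0,0,0,1]
  ]
}}

```text
time: 7.3
tool_pos: [0.4908, 0.0894, 0.0926]
eef_rot: [-0.619, 0.695, 0.367, -0.01]
ft_force: [5.9, 5.3, -4.6]
opening: 0.0173
```

```bash
python3 st.py
```

```text
t 7.3 q [ 0.16 -0.17  2.47 -0.14  0.33 -1.85] F [ 5.9  5.3 -4.6] T [0.61 0.07 0.7 ] op 0.0173
tcp: sw 0.307 r 95.2 h 57.6 | toolx sw 0.304, tool y err [-0.001 -0.005 -0.001]
```

Emit:
{"api": "apply_moves", "payload": {
  "series": [
    [0,4.5,0,0,0,0,1],
    [0,4.5,0,0,0,0,1],
    [0,4,0,0,0,0,1],
    [0,0,0,0,0,0,1]
  ]
}}

```text
time: 7.7
tool_pos: [0.497, 0.0896, 0.0814]
eef_rot: [-0.618, 0.695, 0.367, -0.01]
ft_force: [-5.8, 3.5, 6.5]
opening: 0.0173
```

```bash
python3 st.py
```

```text
t 7.7 q [ 0.16 -0.13  2.46 -0.16  0.29 -1.83] F [-5.8  3.5  6.5] T [0.48 0.36 0.83] op 0.0173
tcp: sw 0.305 r 95.5 h 44.8 | toolx sw 0.304, tool y err [-0.002 -0.006 -0.001]
```

Emit:
{"api": "apply_moves", "payload": {
  "series": [
    [0.5,0,9.5,0,0.1,0,1],
    [0.5,0,9.5,0,0.1,0,1],
    [0.5,0,9.5,0,0.1,0,1],
    [0.5,0,9.5,0,0.1,0,1],
    [0.5,0,9.5,0,0.1,0,1],
    [0.5,0,9.5,0,0.1,0,1],
    [0,0,0,0,0,0,1]
  ],
  "force": 60
}}

```text
time: 8.4
tool_pos: [0.4839, 0.1442, 0.0764]
eef_rot: [0.699, -0.667, -0.166, -0.196]
ft_force: [-5.0, -3.7, 7.4]
opening: 0.017
```

```bash
python3 st.py
```

```text
t 8.4 q [ 0.32 -0.11  2.46 -0.42  0.31 -0.84] F [-5.  -3.7  7.4] T [-0.3   0.2  -0.25] op 0.017
tcp: sw 0.905 r 95.5 h 44.8 | toolx sw 0.907, tool y err [-0.003 -0.006 -0.001]
```

Emit:
{"api": "apply_moves", "payload": {
  "series": [
    [0.5,0,9.5,0,0.1,0,1],
    [0.5,0,9.5,0,0.1,0,1],
    [0.5,0,9.5,0,0.1,0,1],
    [0,0,0,0,0,0,1]
  ]
}}

```text
time: 8.8
tool_pos: [0.4883, 0.1718, 0.08]
eef_rot: [0.716, -0.63, -0.059, -0.294]
ft_force: [-7.1, -4.0, 9.2]
opening: 0.017
```

```bash
python3 st.py; python3 - <<'E'
from h import *
a=robot.snapshot("side")[170:300,210:345,::-1]; b=robot.snapshot("top")[100:240,190:340,::-1]
H=400; f=lambda i:cv2.resize(i,(int(i.shape[1]*H/i.shape[0]),H),interpolation=3)
cv2.imwrite("pics/c2.png",np.hstack([f(a),f(b)])[:,:800])
E
```

```text
t 8.8 q [ 0.39 -0.09  2.43 -0.49  0.34 -0.41] F [-7.1 -4.   9.2] T [-0.23  0.29 -0.38] op 0.017
tcp: sw 1.200 r 95.4 h 44.7 | toolx sw 1.208, tool y err [-0.003 -0.007 -0.002]
```

View pics/c2.png

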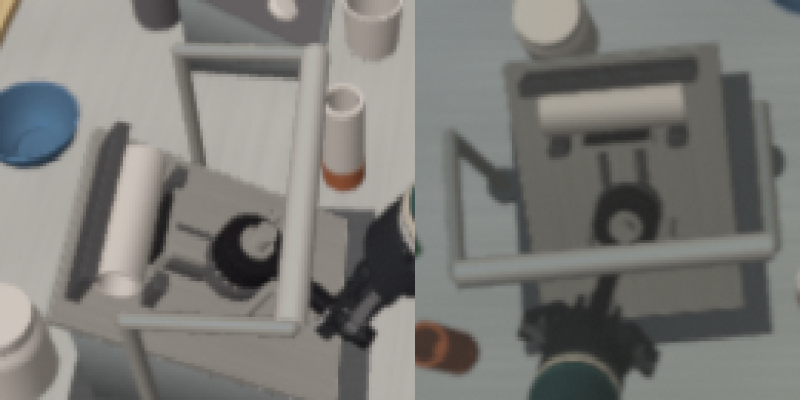

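```bash
python3 - <<'E'
from h import *
new=robot.snapshot("top")[:,:,::-1]; old=cv2.imread("pics/top.png")
for n,i in(("old",old),("new",new)):
    g=cv2.cvtColor(np.ascontiguousarray(i),6); 
    for c in (252,262): print(n,c,g[116:168,c-1:c+2].mean(1).astype(int).tolist())
for r in robot.trace("tube","top")[:4]: print(r["score"],r["rect"])
ns=robot.snapshot("side")
for r in robot.trace("tube","side")[:4]: print(r["score"],r["rect"])
for r in robot.trace("pad","side")[:4]: print(r["score"],r["rect"])
E
```

```text
old 252 [83, 85, 89, 98, 103, 99, 87, 70, 59, 57, 59, 60, 60, 59, 62, 80, 116, 139, 149, 154, 156, 157, 156, 154, 148, 142, 135, 127, 118, 108, 96, 86, 82, 82, 66, 49, 42, 42, 44, 58, 83, 93, 97, 97, 97, 96, 96, 97, 96, 97, 97, 95]
old 262 [129, 121, 111, 102, 97, 87, 71, 59, 57, 58, 60, 59, 59, 60, 77, 114, 137, 148, 153, 156, 157, 156, 154, 149, 145, 138, 130, 120, 110, 98, 88, 86, 87, 68, 47, 41, 40, 42, 56, 81, 92, 96, 97, 97, 97, 97, 94, 82, 64, 48, 40, 39]
new 252 [87, 89, 94, 103, 108, 103, 91, 73, 62, 60, 62, 62, 61, 62, 68, 95, 137, 158, 163, 164, 163, 160, 154, 147, 139, 130, 120, 109, 98, 85, 65, 49, 43, 47, 63, 91, 101, 100, 100, 99, 99, 101, 100, 100, 101, 101, 101, 100, 100, 100, 100, 99]
new 262 [134, 127, 116, 108, 102, 91, 74, 62, 61, 62, 62, 62, 62, 65, 91, 136, 158, 164, 163, 163, 160, 155, 148, 141, 132, 123, 112, 100, 86, 67, 49, 44, 44, 61, 88, 99, 102, 101, 102, 101, 101, 101, 100, 100, 101, 99, 97, 85, 66, 49, 41, 40]
0.92 [232.2, 128.3, 285.1, 149.3]
0.89 [185.9, 215.4, 211.9, 232.4]
0.78 [160.0, 151.5, 193.5, 196.7]
0.76 [323.1, 188.4, 337.5, 209.7]
0.96 [314.6, 315.5, 333.9, 352.2]
0.94 [242.5, 214.3, 264.0, 266.1]
0.86 [342.3, 357.5, 396.0, 399.6]
0.65 [232.3, 347.2, 288.5, 379.9]
0.62 [265.7, 136.2, 321.4, 195.1]
```

Emit:
{"api": "apply_moves", "payload": {
  "series": [
    [0.5,0,9.5,0,0.1,0,1],
    [0.5,0,9.5,0,0.1,0,1],
    [0.3,0,7.6,0,0.08,0,1],
    [0,0,0,0,0,0,1],
    [0,0,0,0,0,0,1]
  ]
}}

```text
time: 9.65
tool_pos: [0.4986, 0.1944, 0.0869]
eef_rot: [0.717, -0.584, 0.041, -0.379]
ft_force: [-9.5, -1.9, 9.4]
opening: 0.0169
```

```bash
python3 st.py; python3 - <<'E'
from h import *
new=robot.snapshot("top")[:,:,::-1]; g=cv2.cvtColor(np.ascontiguousarray(new),6)
for c in (252,262): print(c,g[128:155,c-1:c+2].mean(1).astype(int).tolist())
E
```

```text
t 9.65 q [ 0.44 -0.06  2.39 -0.52  0.37 -0.07] F [-9.5 -1.9  9.4] T [-0.1   0.56 -0.2 ] op 0.0169
tcp: sw 1.473 r 95.0 h 44.5 | toolx sw 1.486, tool y err [-0.003 -0.007 -0.002]
252 [61, 62, 67, 95, 138, 158, 164, 164, 163, 160, 154, 147, 139, 130, 120, 110, 98, 85, 65, 50, 45, 58, 87, 100, 100, 99, 99]
262 [62, 65, 90, 136, 158, 163, 164, 164, 161, 156, 149, 141, 133, 122, 112, 101, 86, 66, 49, 44, 57, 83, 97, 101, 101, 101, 101]
```

Emit:
{"api": "apply_moves", "payload": {
  "series": [
    [0.1,0,2.8,0,0.03,0,1],
    [0,0,0,0,0,0,1]
  ]
}}

```text
time: 9.9
tool_pos: [0.5, 0.1966, 0.0878]
eef_rot: [0.717, -0.578, 0.052, -0.387]
ft_force: [-9.1, -2.3, 8.7]
opening: 0.0171
```

```bash
cat >> st.py <<'E'
F=M.T@o["ft_force"]; a=np.arctan2(y,u); print("F tang %.1f rad %.1f n %.1f"%(F@(np.cos(a)*Y-np.sin(a)*U),F@(np.cos(a)*U+np.sin(a)*Y),F@N))
E
python3 st.py
```

```text
t 9.9 q [ 0.44 -0.06  2.38 -0.52  0.37 -0.03] F [-9.1 -2.3  8.7] T [-0.13  0.61 -0.08] op 0.0171
tcp: sw 1.501 r 94.9 h 44.6 | toolx sw 1.517, tool y err [-0.003 -0.007 -0.002]
F tang -3.6 rad 1.8 n 12.2
```

Emit:
{"api": "apply_moves", "payload": {
  "series": [
    [0,0,1.9,0,0.02,0,1],
    [0,0,0,0,0,0,1]
  ]
}}

```text
time: 10.1
tool_pos: [0.501, 0.198, 0.0884]
eef_rot: [0.716, -0.574, 0.059, -0.393]
ft_force: [-9.7, -3.9, 9.0]
opening: 0.0167
```

```bash
python3 st.py
```

```text
t 10.1 q [ 0.44 -0.05  2.38 -0.52  0.38 -0.01] F [-9.7 -3.9  9. ] T [-0.21  0.56 -0.12] op 0.0167
tcp: sw 1.520 r 94.9 h 44.5 | toolx sw 1.537, tool y err [-0.004 -0.007 -0.002]
F tang -5.0 rad 1.0 n 12.8
```

Emit:
{"api": "apply_moves", "payload": {
  "series": [
    [0,-4.5,0,0,0,0,1],
    [0,-4.5,0,0,0,0,1],
    [0,-4,0,0,0,0,1],
    [0,0,0,0,0,0,1]
  ]
}}

```text
time: 10.5
tool_pos: [0.495, 0.1974, 0.0992]
eef_rot: [0.716, -0.574, 0.058, -0.393]
ft_force: [5.6, -2.7, -5.4]
opening: 0.0168
```

```bash
python3 st.py
```

```text
t 10.5 q [ 0.45 -0.09  2.38 -0.49  0.4  -0.04] F [ 5.6 -2.7 -5.4] T [-0.08 -0.07 -0.17] op 0.0168
tcp: sw 1.521 r 94.6 h 56.9 | toolx sw 1.536, tool y err [-0.003 -0.007 -0.002]
F tang -1.1 rad -3.5 n -7.4
```

Emit:
{"api": "apply_moves", "payload": {
  "series": [
    [0.7,0,-11.2,0,-0.118,0,1],
    [0.7,0,-11.2,0,-0.118,0,1],
    [0.7,0,-11.2,0,-0.118,0,1],
    [0.7,0,-11.2,0,-0.118,0,1],
    [0.7,0,-11.2,0,-0.118,0,1],
    [0.7,0,-11.2,0,-0.118,0,1],
    [0.7,0,-11.2,0,-0.118,0,1],
    [0.7,0,-11.2,0,-0.118,0,1],
    [0.7,0,-11.2,0,-0.118,0,1],
    [0.7,0,-11.2,0,-0.118,0,1]
  ]
}}

```text
time: 11.5
tool_pos: [0.489, 0.0929, 0.0917]
eef_rot: [-0.627, 0.695, 0.353, 0.006]
ft_force: [6.0, 8.1, -6.1]
opening: 0.0168
```

Emit:
{"api": "apply_moves", "payload": {
  "series": [
    [0,0,0,0,0,0,1]
  ]
}}

```text
time: 11.6
tool_pos: [0.4891, 0.0925, 0.0918]
eef_rot: [-0.627, 0.695, 0.352, 0.006]
ft_force: [4.3, 8.4, -5.9]
opening: 0.017
```

```bash
python3 st.py
```

```text
t 11.6 q [ 0.17 -0.17  2.47 -0.16  0.33 -1.77] F [ 4.3  8.4 -5.9] T [1.02 0.33 1.45] op 0.017
tcp: sw 0.345 r 95.3 h 57.6 | toolx sw 0.352, tool y err [-0.002 -0.006 -0.001]
F tang 6.7 rad -4.7 n -7.6
```

Emit:
{"api": "apply_moves", "payload": {
  "series": [
    [0,4.5,0,0,0,0,1],
    [0,4.5,0,0,0,0,1],
    [0,3.5,0,0,0,0,1],
    [0,0,0,0,0,0,1]
  ]
}}

```text
time: 12.0
tool_pos: [0.4948, 0.0936, 0.0808]
eef_rot: [-0.628, 0.695, 0.351, 0.007]
ft_force: [-2.8, 3.3, 2.1]
opening: 0.0173
```

```bash
cat >> st.py <<'E'
r=p-N*n; print("hub torque about n %.2f"%(np.cross(p,F)@N+(M.T@o["wrist_torque"])@N))
E
python3 st.py
```

```text
t 12.0 q [ 0.17 -0.14  2.47 -0.18  0.3  -1.75] F [-2.8  3.3  2.1] T [0.44 0.35 0.87] op 0.0173
tcp: sw 0.353 r 95.5 h 45.1 | toolx sw 0.355, tool y err [-0.003 -0.006 -0.002]
F tang 3.6 rad -0.4 n 3.1
hub torque about n 0.17
```

Emit:
{"api": "apply_moves", "payload": {
  "series": [
    [0,0,1.9,0,0.02,0,1],
    [0,0,1.9,0,0.02,0,1],
    [0,0,0,0,0,0,1]
  ]
}}

```text
time: 12.3
tool_pos: [0.4932, 0.0969, 0.0802]
eef_rot: [-0.634, 0.695, 0.338, 0.021]
ft_force: [-0.6, 3.0, -1.2]
opening: 0.0169
```

```bash
python3 st.py
```

```text
t 12.3 q [ 0.18 -0.14  2.47 -0.2   0.3  -1.69] F [-0.6  3.  -1.2] T [0.17 0.26 0.74] op 0.0169
tcp: sw 0.392 r 95.4 h 45.3 | toolx sw 0.395, tool y err [-0.002 -0.006 -0.001]
F tang 3.1 rad -0.3 n -0.9
hub torque about n 0.25
```

Emit:
{"api": "apply_moves", "payload": {
  "series": [
    [0,0,3.8,0,0.04,0,1],
    [0,0,3.8,0,0.04,0,1],
    [0,0,0,0,0,0,1]
  ]
}}

```text
time: 12.6
tool_pos: [0.4906, 0.1031, 0.079]
eef_rot: [-0.647, 0.694, 0.313, 0.048]
ft_force: [1.3, -4.1, 1.2]
opening: 0.017
```

```bash
python3 st.py;  python3 - <<'E'
from h import *
new=robot.snapshot("top")[:,:,::-1]; g=cv2.cvtColor(np.ascontiguousarray(new),6)
for c in (252,262): print(c,g[128:155,c-1:c+2].mean(1).astype(int).tolist())
E
```

```text
t 12.6 q [ 0.2  -0.14  2.47 -0.24  0.3  -1.55] F [ 1.3 -4.1  1.2] T [-0.88  0.06  0.6 ] op 0.017
tcp: sw 0.464 r 95.5 h 45.4 | toolx sw 0.474, tool y err [-0.002 -0.007 -0.001]
F tang -4.4 rad -0.1 n 0.6
hub torque about n 1.38
252 [61, 62, 66, 94, 136, 157, 163, 164, 162, 158, 153, 146, 138, 129, 119, 108, 97, 84, 65, 49, 45, 63, 90, 100, 99, 98, 98]
262 [62, 64, 90, 135, 157, 162, 162, 162, 159, 154, 148, 140, 131, 121, 111, 99, 86, 67, 49, 46, 61, 89, 100, 102, 101, 100, 100]
```

Emit:
{"api": "apply_moves", "payload": {
  "series": [
    [0,0,-1.5,0,-0.025,0,1],
    [0,0,0,0,0,0,1]
  ]
}}

```text
time: 12.85
tool_pos: [0.4912, 0.1017, 0.0792]
eef_rot: [-0.643, 0.694, 0.32, 0.041]
ft_force: [1.2, -5.1, 0.3]
opening: 0.017
```

```bash
python3 st.py
```

```text
t 12.85 q [ 0.2  -0.14  2.47 -0.23  0.3  -1.59] F [ 1.2 -5.1  0.3] T [-0.84 -0.01  0.27] op 0.017
tcp: sw 0.448 r 95.4 h 45.3 | toolx sw 0.452, tool y err [-0.002 -0.007 -0.001]
F tang -5.2 rad 0.9 n -0.1
hub torque about n 1.15
```

Emit:
{"api": "apply_moves", "payload": {
  "series": [
    [0.1,0,-3.8,0,-0.04,0,1],
    [0.1,0,-3.3,0,-0.035,0,1],
    [0,0,0,0,0,0,1]
  ]
}}

```text
time: 13.15
tool_pos: [0.4937, 0.0959, 0.0804]
eef_rot: [-0.632, 0.695, 0.343, 0.015]
ft_force: [-1.2, 1.0, 0.9]
opening: 0.0172
```

```bash
python3 st.py
```

```text
t 13.15 q [ 0.18 -0.14  2.47 -0.19  0.3  -1.71] F [-1.2  1.   0.9] T [0.21 0.31 0.53] op 0.0172
tcp: sw 0.380 r 95.4 h 45.3 | toolx sw 0.379, tool y err [-0.002 -0.006 -0.001]
F tang 1.2 rad 0.0 n 1.3
hub torque about n 0.22
```

Emit:
{"api": "apply_moves", "payload": {
  "series": [
    [0,-4.5,0,0,0,0,1],
    [0,-4.5,0,0,0,0,1],
    [0,-4,0,0,0,0,1],
    [0,0,0,0,0,0,1],
    [0.5,0,-9.5,0,-0.1,0,1],
    [0.5,0,-9.5,0,-0.1,0,1],
    [0,0,0,0,0,0,1]
  ]
}}

```text
time: 13.85
tool_pos: [0.4968, 0.0796, 0.0963]
eef_rot: [-0.594, 0.693, 0.405, -0.054]
ft_force: [4.6, 7.3, -6.8]
opening: 0.017
```

```bash
python3 st.py
```

```text
t 13.85 q [ 0.13 -0.17  2.46 -0.09  0.33 -2.05] F [ 4.6  7.3 -6.8] T [0.71 0.26 1.1 ] op 0.017
tcp: sw 0.180 r 95.1 h 58.1 | toolx sw 0.178, tool y err [-0.002 -0.006 -0.001]
F tang 5.0 rad -4.8 n -8.4
hub torque about n 0.10
```

Emit:
{"api": "apply_moves", "payload": {
  "series": [
    [0.5,0,9.5,0,0.1,0,1],
    [0.5,0,8.5,0,0.09,0,1],
    [0,0,0,0,0,0,1],
    [0,4.5,0,0,0,0,1],
    [0,4.5,0,0,0,0,1],
    [0,4,0,0,0,0,1],
    [0,0,0,0,0,0,1]
  ]
}}

```text
time: 14.55
tool_pos: [0.4942, 0.0951, 0.0803]
eef_rot: [-0.63, 0.695, 0.346, 0.011]
ft_force: [-4.8, 1.1, 4.6]
opening: 0.0173
```

```bash
python3 st.py
```

```text
t 14.55 q [ 0.18 -0.13  2.47 -0.19  0.3  -1.73] F [-4.8  1.1  4.6] T [0.21 0.44 0.42] op 0.0173
tcp: sw 0.371 r 95.5 h 45.0 | toolx sw 0.368, tool y err [-0.003 -0.006 -0.002]
F tang 2.1 rad 1.0 n 6.4
hub torque about n 0.05
```

Emit:
{"api": "apply_moves", "payload": {
  "series": [
    [0,0,0,0,0,0,-0.2],
    [0,0,0,0,0,0,-0.2],
    [0,0,0,0,0,0,-0.2],
    [0,0,0,0,0,0,-0.2]
  ]
}}

```text
time: 14.95
tool_pos: [0.4944, 0.0951, 0.0808]
eef_rot: [-0.63, 0.695, 0.347, 0.012]
ft_force: [0.2, -0.1, 0.9]
opening: 0.051
```

Emit:
{"api": "apply_moves", "payload": {
  "series": [
    [0,-10,0,0,0,0,-0.2],
    [0,-12,0,0,0,0,-0.2],
    [0,-12,0,0,0,0,-0.2],
    [0,-12,0,0,0,0,-0.2],
    [0,-12,0,0,0,0,-0.2],
    [0,-12,0,0,0,0,-0.2],
    [0,-12,0,0,0,0,-0.2],
    [0,-12,0,0,0,0,-0.2],
    [0,0,0,0,0,0,-0.2]
  ]
}}

```text
time: 15.85
tool_pos: [0.4482, 0.0923, 0.1646]
eef_rot: [-0.629, 0.695, 0.348, 0.013]
ft_force: [-0.7, -0.6, 0.9]
opening: 0.0509
```

```bash
python3 st.py; python3 - <<'E'
from h import *
*J,_=np.loadtxt("jig.txt"); o=robot.get_obs(); im=robot.snapshot("wrist")[:,:,::-1]; C=cam("wrist",o)
v=cv2.resize(im[100:360,160:480],None,fx=2,fy=2,interpolation=3)
for sw,col in((.36,(0,0,255)),):
  for h in(.054,.066):
    q=proj(C,np.array([W(J,lev(sw,r,h)) for r in(.133,.06)]))
    for p in q: cv2.circle(v,tuple(int(c) for c in (p-[160,100])*2),4,(0,0,255) if h<.06 else (255,0,0),1)
cv2.imwrite("pics/w3.png",v)
E
```

```text
t 15.85 q [ 0.19 -0.41  2.48 -0.12  0.56 -1.79] F [-0.7 -0.6  0.9] T [-0.02  0.17 -0.  ] op 0.0509
tcp: sw 0.370 r 93.0 h 141.1 | toolx sw 0.368, tool y err [ 0.001 -0.005  0.001]
F tang -0.4 rad 0.4 n 1.2
hub torque about n 0.04
```

View pics/w3.png

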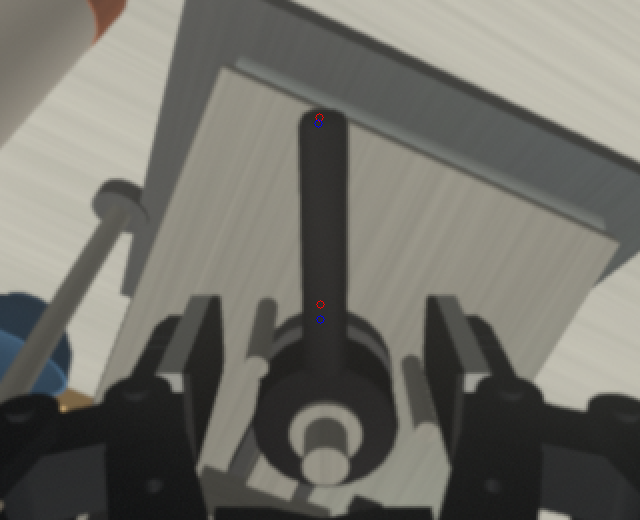

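```bash
cat >> h.py <<'E'
def conR(yaw): # tool x uphill, y into panel
    x=-U; y=-N; return R.from_euler("z",yaw).as_matrix()@np.c_[x,y,np.cross(x,y)]
E
python3 - <<'E'
from h import *
M1=conR(.038); o=robot.get_obs()
A=rot(o["eef_rot"]); w=(A.inv()*R.from_matrix(M1)).as_rotvec(); Mh=(A*R.from_rotvec(w*.4)).as_matrix()
mid=np.array([.465,-.06,.225]); 
for r in plan(mid,Mh,6,o): print(r)
o2=dict(tool_pos=mid,eef_rot=np.roll(R.from_matrix(Mh).as_quat(),1)); print()
hov=np.array([.601,-.2186,.065])-.09*M1[:,1]; print(hov)
for r in plan(hov,M1,7,o2): print(r)
# lever bar widths then/now
g0=cv2.cvtColor(cv2.imread("pics/w1raw.png"),6)
print([int((g0[r,285:345]<75).sum()) for r in(170,185,200,215)])
g=cv2.cvtColor(np.ascontiguousarray(robot.snapshot("wrist")),7)
print([int((g[r,290:350]<75).sum()) for r in(170,185,200,215)])
E
```

```text
[-5.1, -8.3, -25.7, -0.001, 0.03, 0.0]
[-4.3, -8.3, -25.9, -0.001, 0.03, 0.0]
[-3.5, -8.3, -26.0, -0.001, 0.03, 0.0]
[-2.7, -8.2, -26.1, -0.001, 0.03, 0.0]
[-1.9, -8.2, -26.2, -0.001, 0.03, 0.0]
[-1.1, -8.2, -26.2, -0.001, 0.03, 0.0]

[ 0.55603249 -0.22030959  0.14294229]
[-1.9, 16.0, -23.9, -0.001, 0.039, 0.0]
[-0.9, 16.0, -23.9, -0.001, 0.039, 0.0]
[-0.0, 16.1, -23.9, -0.001, 0.039, 0.0]
[0.9, 16.1, -23.9, -0.001, 0.039, 0.0]
[1.9, 16.1, -23.8, -0.001, 0.039, 0.0]
[2.8, 16.2, -23.7, -0.001, 0.039, 0.0]
[3.7, 16.2, -23.6, -0.001, 0.039, 0.0]
[23, 22, 23, 22]
[23, 23, 23, 23]
```

Emit:
{"api": "apply_moves", "payload": {
  "series": [
    [-5,-8.3,-25.7,0,0.03,0,-0.2],
    [-4.3,-8.3,-26,0,0.03,0,-0.2],
    [-3.5,-8.3,-26,0,0.03,0,-0.2],
    [-2.7,-8.2,-26,0,0.03,0,-0.2],
    [-1.9,-8.2,-26.2,0,0.03,0,-0.2],
    [-1,-8.2,-26.2,0,0.03,0,-0.2]
  ]
}}

```text
time: 16.55
tool_pos: [0.4649, -0.0612, 0.223]
eef_rot: [-0.659, 0.691, 0.288, 0.074]
ft_force: [-0.9, -0.5, -0.4]
opening: 0.0512
```

Emit:
{"api": "apply_moves", "payload": {
  "series": [
    [-2,16,-24,0,0.039,0,-0.2],
    [-1,16,-24,0,0.039,0,-0.2],
    [0,16,-24,0,0.039,0,-0.2],
    [1,16,-24,0,0.039,0,-0.2],
    [2,16,-24,0,0.039,0,-0.2],
    [3,16,-24,0,0.039,0,-0.2],
    [3.5,16,-23.5,0,0.039,0,-0.2],
    [0,0,0,0,0,0,-0.2]
  ]
}}

```text
time: 17.35
tool_pos: [0.5601, -0.216, 0.1427]
eef_rot: [0.69, -0.679, -0.187, -0.166]
ft_force: [-0.9, 0.4, 0.5]
opening: 0.0511
```

```bash
python3 - <<'E'
from h import *
o=robot.get_obs(); print(o["tool_pos"],np.round(o["joints"],2),np.round(o["ft_force"],1),np.round(o["wrist_torque"],2)); im=robot.snapshot("wrist"); cv2.imwrite("pics/w4.png",im[:,:,::-1])
for n in("key_top","console"):
    for r in robot.trace(n,"wrist")[:2]: print(n,r["score"],r["rect"])
C=cam("wrist",o)
for z in(.06,.065,.07,.075): print(z,proj(C,[.601,-.2186,z]))
np.save("w4pose.npy",np.r_[o["tool_pos"],o["eef_rot"]])
E
```

```text
[ 0.56007994 -0.21597321  0.14270077] [-0.56 -0.    2.2   0.52  0.59 -2.55] [-0.9  0.4  0.5] [-0.01  0.22 -0.01]
key_top 0.7 [294.1, 184.6, 340.2, 232.7]
console 0.86 [146.7, 107.6, 386.6, 336.6]
0.06 [[314.27183426 204.78017374]]
0.065 [[314.20579043 209.7590915 ]]
0.07 [[314.13784033 214.88968481]]
0.075 [[314.06790381 220.17874382]]
```

View pics/w4.png

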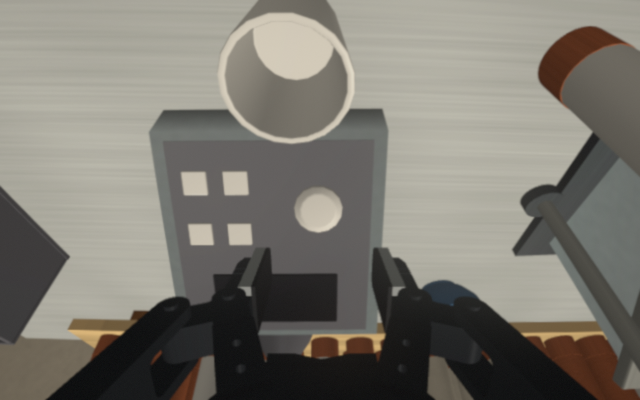

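```bash
python3 - <<'E'
from h import *
q=np.load("w4pose.npy"); o=dict(tool_pos=q[:3],eef_rot=q[3:]); C=cam("wrist",o); T=cam("top"); S=cam("side")
for L in ([(C,(317.8,209)),(T,(394.2,166.6)),(S,(301.6,171))],[(C,(317.8,209)),(T,(394.2,166.6))],[(C,(317.8,209)),(S,(301.6,171))]):
    k,r=tri(L); print(np.round(k,4),*r)
k,_=tri([(C,(317.8,209)),(T,(394.2,166.6)),(S,(301.6,171))])
M=rot(q[3:]).as_matrix(); print("tool coords of key mm",np.round(M.T@(k-q[:3])*1e3,1),"depth",(C[3].T@(k-C[2]))[2], "diam", 46.5/307.7*-(C[3].T@(k-C[2]))[2])
print("tool y vs -n",M[:,1]+R.from_euler("z",.038).apply(N))
# console outline
for p in((165,110),(384,110)): print(atz(C,p,0))
for p in((164,140),(376,138)): print(atz(C,p,.03))
E
```

```text
[ 0.6014 -0.2167  0.0644] [-1.   0.5] [-0.2 -0.1] [0.2 0.1]
[ 0.601  -0.2166  0.0644] [-0.9  0.2] [-0.2  0.1]
[ 0.6015 -0.2163  0.0644] [-0.4  0.7] [0.1 0.2]
tool coords of key mm [-1.8 88.5 -2.5] depth -0.22854607339478522 diam 0.03453816188773973
tool y vs -n [-0.01596334  0.00243215 -0.00895955]
[ 5.59656103e-01 -3.36959426e-01  2.77555756e-17]
[ 0.55506373 -0.16528897  0.        ]
[ 0.56647095 -0.32959376  0.03      ]
[ 0.56059276 -0.17461925  0.03      ]
```

Emit:
{"api": "apply_moves", "payload": {
  "series": [
    [-1.8,0,-2.5,0,0.12,0,1],
    [0,0,0,0,0.12,0,1],
    [0,0,0,0,0.12,0,1],
    [0,0,0,0,0.12,0,1],
    [0,0,0,0,0.12,0,1],
    [0,0,0,0,0,0,1],
    [0,0,0,0,0,0,1]
  ],
  "force": 40
}}

```text
time: 18.2
tool_pos: [0.5579, -0.2158, 0.1446]
eef_rot: [0.715, -0.6, 0.022, -0.359]
ft_force: [0.0, -0.3, -0.1]
opening: 0.0
```

```bash
cat > key.py <<'E'
from h import *
o=robot.get_obs(); M=rot(o["eef_rot"]).as_matrix(); n=R.from_euler("z",.03).apply(N)
k=np.array([.6014,-.2167,.0644])
print("t",o["time"],"q",np.round(o["joints"],2),"op",round(o["opening"],4),"key in tool mm",np.round(M.T@(k-o["tool_pos"])*1e3,1),"Fn %.2f"%(np.array(o["ft_force"])@n),"F",np.round(o["ft_force"],1),"err",np.round(M.T@(-n)-[0,1,0],3))
E
python3 key.py
```

```text
t 18.2 q [-0.57 -0.01  2.2   0.53  0.59 -1.96] op 0.0 key in tool mm [ 0.7 91.2 -2.9] Fn -0.08 F [ 0.  -0.3 -0.1] err [ 0.017 -0.     0.002]
```

Emit:
{"api": "apply_moves", "payload": {
  "series": [
    [-0.9,0,-2.9,0,0,-0.017,1],
    [0,12,0,0,0,0,1],
    [0,12,0,0,0,0,1],
    [0,12,0,0,0,0,1],
    [0,12,0,0,0,0,1],
    [0,10,0,0,0,0,1],
    [0,0,0,0,0,0,1],
    [0,0,0,0,0,0,1]
  ]
}}

```text
time: 19.0
tool_pos: [0.585, -0.2175, 0.0921]
eef_rot: [0.712, -0.6, 0.018, -0.365]
ft_force: [-0.1, -0.1, 0.2]
opening: -0.0002
```

```bash
python3 key.py
```

```text
t 19.0 q [-0.54  0.11  2.2   0.64  0.46 -2.06] op -0.0002 key in tool mm [ 0.2 32.2  0.5] Fn 0.20 F [-0.1 -0.1  0.2] err [ 0.001 -0.     0.003]
```

Emit:
{"api": "apply_moves", "payload": {
  "series": [
    [0,2,0,0,0,0,1],
    [0,2,0,0,0,0,1],
    [0,2,0,0,0,0,1],
    [0,0,0,0,0,0,1]
  ]
}}

```text
time: 19.4
tool_pos: [0.588, -0.2177, 0.0876]
eef_rot: [0.711, -0.6, 0.018, -0.366]
ft_force: [-0.1, 0.5, -0.2]
opening: 0.0003
```

```bash
python3 key.py
```

```text
t 19.4 q [-0.53  0.12  2.2   0.65  0.45 -2.07] op 0.0003 key in tool mm [-0.3 26.8  0.5] Fn -0.16 F [-0.1  0.5 -0.2] err [-0.    -0.     0.003]
```

Emit:
{"api": "apply_moves", "payload": {
  "series": [
    [0,1,0,0,0,0,1],
    [0,0,0,0,0,0,1]
  ]
}}

```text
time: 19.6
tool_pos: [0.5885, -0.2177, 0.0867]
eef_rot: [0.711, -0.6, 0.018, -0.366]
ft_force: [0.2, -0.3, 0.4]
opening: -0.0002
```

Emit:
{"api": "apply_moves", "payload": {
  "series": [
    [0,1,0,0,0,0,1],
    [0,0,0,0,0,0,1]
  ]
}}

```text
time: 19.8
tool_pos: [0.589, -0.2176, 0.0858]
eef_rot: [0.711, -0.6, 0.018, -0.366]
ft_force: [-0.1, 0.3, 0.1]
opening: -0.0
```

Emit:
{"api": "apply_moves", "payload": {
  "series": [
    [0,1,0,0,0,0,1],
    [0,0,0,0,0,0,1]
  ]
}}

```text
time: 20.0
tool_pos: [0.5895, -0.2176, 0.0849]
eef_rot: [0.711, -0.6, 0.018, -0.366]
ft_force: [-0.1, 0.2, 0.2]
opening: -0.0002
```

Emit:
{"api": "apply_moves", "payload": {
  "series": [
    [0,0.7,0,0,0,0,1],
    [0,0,0,0,0,0,1]
  ]
}}

```text
time: 20.2
tool_pos: [0.5899, -0.2176, 0.0843]
eef_rot: [0.711, -0.6, 0.018, -0.366]
ft_force: [0.0, -0.3, -0.6]
opening: 0.0
```

Emit:
{"api": "apply_moves", "payload": {
  "series": [
    [0,0.7,0,0,0,0,1],
    [0,0,0,0,0,0,1]
  ]
}}

```text
time: 20.4
tool_pos: [0.5902, -0.2176, 0.0837]
eef_rot: [0.711, -0.6, 0.018, -0.366]
ft_force: [-0.8, 0.8, 0.0]
opening: -0.0001
```

```bash
python3 key.py
```

```text
t 20.4 q [-0.53  0.13  2.19  0.66  0.45 -2.08] op -0.0001 key in tool mm [-0.2 22.3  0.6] Fn 0.39 F [-0.8  0.8  0. ] err [ 0.    -0.     0.003]
```

Emit:
{"api": "apply_moves", "payload": {
  "series": [
    [0,0.7,0,0,0,0,1],
    [0,0,0,0,0,0,1]
  ]
}}

```text
time: 20.6
tool_pos: [0.5906, -0.2176, 0.0832]
eef_rot: [0.711, -0.6, 0.018, -0.366]
ft_force: [0.4, 0.5, -0.2]
opening: 0.0002
```

Emit:
{"api": "apply_moves", "payload": {
  "series": [
    [0,0.7,0,0,0,0,1],
    [0,0,0,0,0,0,1]
  ]
}}

```text
time: 20.8
tool_pos: [0.5909, -0.2176, 0.0828]
eef_rot: [0.711, -0.6, 0.018, -0.366]
ft_force: [-3.0, 0.4, 3.6]
opening: -0.0001
```

```bash
python3 key.py
```

```text
t 20.8 q [-0.53  0.14  2.19  0.66  0.44 -2.08] op -0.0001 key in tool mm [-0.4 21.2  0.5] Fn 4.65 F [-3.   0.4  3.6] err [-0.    -0.     0.003]
```

Emit:
{"api": "apply_moves", "payload": {
  "series": [
    [0,1.2,0,0,0,0,1],
    [0,1.2,0,0,0,0,1],
    [0,0,0,0,0,0,1]
  ]
}}

```text
time: 21.1
tool_pos: [0.5922, -0.2176, 0.0805]
eef_rot: [0.711, -0.6, 0.018, -0.366]
ft_force: [-2.8, 0.9, 4.0]
opening: -0.0001
```

```bash
python3 key.py
```

```text
t 21.1 q [-0.53  0.14  2.19  0.67  0.44 -2.09] op -0.0001 key in tool mm [-0.4 18.6  0.5] Fn 4.83 F [-2.8  0.9  4. ] err [-0.    -0.     0.003]
```

Emit:
{"api": "apply_moves", "payload": {
  "series": [
    [0,1.1,0,0,0,0,1],
    [0,0,0,0,0,0,1]
  ]
}}

```text
time: 21.3
tool_pos: [0.5928, -0.2175, 0.0794]
eef_rot: [0.711, -0.6, 0.018, -0.366]
ft_force: [-2.7, 0.7, 3.8]
opening: 0.0002
```

```bash
python3 key.py; python3 key.py
```

```text
t 21.3 q [-0.53  0.14  2.19  0.67  0.44 -2.09] op 0.0002 key in tool mm [-0.3 17.4  0.5] Fn 4.68 F [-2.7  0.7  3.8] err [-0.    -0.     0.003]
t 21.3 q [-0.53  0.14  2.19  0.67  0.44 -2.09] op 0.0002 key in tool mm [-0.3 17.4  0.5] Fn 4.68 F [-2.7  0.7  3.8] err [-0.    -0.     0.003]
```

Emit:
{"api": "apply_moves", "payload": {
  "series": [
    [0,0,0,0,0,0,1]
  ]
}}

```text
time: 21.4
tool_pos: [0.5927, -0.2176, 0.0795]
eef_rot: [0.711, -0.6, 0.018, -0.366]
ft_force: [-2.7, -0.1, 3.8]
opening: 0.0001
```

```bash
python3 key.py
```

```text
t 21.4 q [-0.53  0.14  2.19  0.67  0.44 -2.09] op 0.0001 key in tool mm [-0.4 17.4  0.5] Fn 4.61 F [-2.7 -0.1  3.8] err [-0.    -0.     0.003]
```

Emit:
{"api": "apply_moves", "payload": {
  "series": [
    [0,-3,0,0,0,0,1],
    [0,-6,0,0,0,0,1],
    [0,-12,0,0,0,0,1],
    [0,-15,0,0,0,0,1],
    [0,-15,0,0,0,0,1],
    [0,-15,0,0,0,0,1],
    [0,-15,0,0,0,0,1],
    [0,0,0,0,0,0,1]
  ]
}}

```text
time: 22.2
tool_pos: [0.5526, -0.2194, 0.1525]
eef_rot: [0.71, -0.6, 0.017, -0.367]
ft_force: [0.1, 0.1, 0.4]
opening: 0.0
```

```bash
python3 key.py; python3 - <<'E'
from h import *
a=robot.snapshot("side")[:,:,::-1]; cv2.imwrite("pics/side2.png",a); b=robot.snapshot("top")[:,:,::-1]; cv2.imwrite("pics/top2.png",b)
cv2.imwrite("pics/fin.png",np.hstack([cv2.resize(a[130:300,210:350],None,fx=2.8,fy=2.8,interpolation=3),cv2.resize(b[100:270,180:320],None,fx=2.8,fy=2.8,interpolation=3)]))
o=cv2.imread("pics/top.png"); g0=cv2.cvtColor(o,6);g=cv2.cvtColor(np.ascontiguousarray(b),6)
for c in (252,262): print(c,g[128:155,c-1:c+2].mean(1).astype(int).tolist())
for n in("tube_a","cup"): 
  for r in robot.trace(n,"top")[:4]: print(n,np.round(r["rect"],0))
E
```

```text
t 22.2 q [-0.58 -0.04  2.21  0.54  0.58 -1.98] op 0.0 key in tool mm [ -2.6 100.7   0.4] Fn 0.30 F [0.1 0.1 0.4] err [-0.004 -0.     0.003]
252 [63, 64, 69, 97, 140, 161, 167, 167, 166, 162, 157, 150, 142, 133, 122, 111, 100, 87, 67, 51, 47, 65, 93, 103, 101, 101, 101]
262 [63, 66, 93, 138, 161, 167, 168, 167, 164, 158, 152, 144, 135, 125, 114, 102, 89, 68, 51, 47, 63, 91, 102, 104, 103, 104, 104]
tube_a [238. 249. 259. 296.]
tube_a [186. 213. 216. 234.]
tube_a [231. 129. 286. 150.]
tube_a [156. 240. 188. 289.]
cup [235. 130. 284. 148.]
cup [253. 165. 289. 219.]
```

View pics/fin.png

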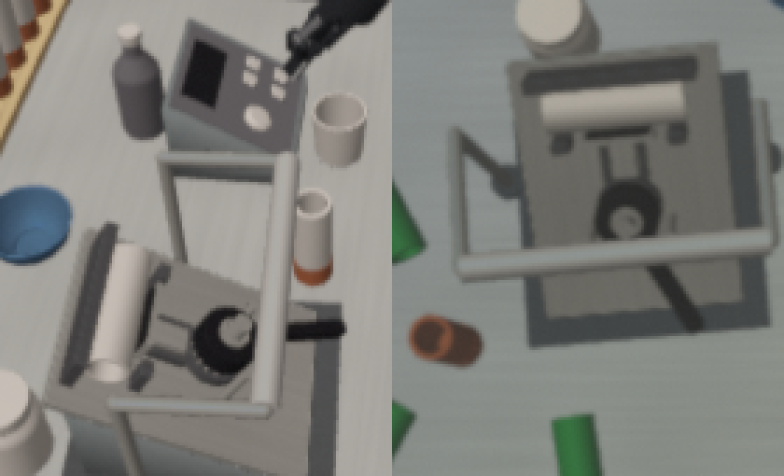

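```bash
python3 -c "
from bench import robot
print(robot.hand_in(), robot.get_obs()['time'])"
```

```text
the job is handed in; nothing more can be done
the job is handed in; nothing more can be done
```

The tube is clamped, the lever is parked in its serrations near the anticlockwise stop, and the start key has been pressed and released. I handed the job in at about 22 s of the 67 s allowed; no verdict was reported.

- **Clamping:** I took two full clockwise strokes and one short one, lifting and swinging the lever back each time. I stopped when the torque on the hub rose sharply, from about 0.25 to 1.4 N m. I took that as the hub's end of travel at 2.3 rad. The top camera showed the tube against the fence and the pad compressed, and both were unchanged after I let go.
- **Lever:** I relieved the load, lifted it, swung it back to a swivel of about 0.18, and dropped it in at about 0.36. That is the lowest seat the lever can reach with the hub where it is. Its height matched the seated height, and its apparent size in the wrist picture agreed.
- **Start key:** By position it went down about 4.3 mm. The force of 4.6 to 4.7 N suggests about 3.8 mm. The two disagree by about half a millimetre, but both lie between the 3 mm click and the 6.2 mm limit. After release the force returned to zero.
- **Surroundings:** In the last pictures both standing tubes and the cup stand where they were. The network did not pick out the cup in the last top picture, so for the cup I rely on the side picture.
- **Rough figure:** My swivel angles, read from the tool pose, could be off by a few hundredths of a radian. At full torque they overshot by about 0.1 rad, which I put down to flex.

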